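Find the stamped parts bin and push it to the dispatch rail

TASK

One of the two empty parts bins has a round stamp on its underside. With the fingertips at the top of its tall back wall, tip first the nearer bin and then the farther one over to the left until it lies on its back and shows its underside. Then push the stamped bin, lying as it is, along the worktop until its leading edge is flush against the aluminium dispatch rail; grip and lift nothing, leave the other bin lying where it was tipped, and do not disturb the bottle, the stopwatch or the brass weight.

Things in the scene. Friction and masses are not known exactly. Their poses are not given: they have to be found in the camera images.
- bin_stamped: white plastic open-fronted parts bin, base 90 (own x) x 100 (own y) mm, back wall 130 mm high, front 35 mm, sides stepped (65 mm at mid, 87 near the back), 4 mm walls; empty, 0.24 to 0.49 kg, floor heavier than the walls. Black ring with a bar, 69 mm, stamped on its underside. Origin: centre of its underside; own z up, own x towards its back, at the start to the robot's left (yaw 1.57 +- 0.2).
- bin_plain: white plastic open-fronted parts bin, base 90 (own x) x 100 (own y) mm, back wall 130 mm high, front 35 mm, sides stepped (65 mm at mid, 87 near the back), 4 mm walls; empty, 0.24 to 0.49 kg, floor heavier than the walls. Looks the same from above; underside plain. Origin: centre of its underside; own z up, own x towards its back, at the start to the robot's left (yaw 1.57 +- 0.2).
- bin_stamped_heel (a point): Stamped bin: middle of the bottom edge of its back (45 mm along own x from the underside centre). Pushed at the top of the back wall, the bin tips about this edge with hardly any slip; past some 60 degrees it falls on by itself and comes to lie on its back wall, underside upright, facing right, 90 mm high.
- bin_stamped_rim (a point): Stamped bin: middle of the top edge of its back wall, on the outer face, 130 mm above the heel. The rim is 8 mm thick and 12 mm high; its inner face is open to the fingertips. When the bin lies on its back this edge leads, down on the worktop.
- bin_plain_heel (a point): Plain bin: middle of the bottom edge of its back (45 mm along own x from the underside centre). Pushed at the top of the back wall, the bin tips about this edge with hardly any slip; past some 60 degrees it falls on by itself and comes to lie on its back wall, underside upright, facing right, 90 mm high.
- bin_plain_rim (a point): Plain bin: middle of the top edge of its back wall, on the outer face, 130 mm above the heel. The rim is 8 mm thick and 12 mm high; its inner face is open to the fingertips. When the bin lies on its back this edge leads, down on the worktop.
- rail: dispatch rail: aluminium angle fixed on the worktop to the left of the bins, 360 mm long along its own y, which runs away from the robot; upright flange 30 mm high. Origin: bottom middle of the flat face that looks right, to the bins; own x points to the left (yaw 1.57 +- 0.12).
- bottle: small amber bottle with a white cap, 36 mm wide, 101 mm high, loose bystander beyond the rail; origin at the centre of its underside.
- stopwatch: white stopwatch with buttons, 70x62x22 mm, loose bystander; origin at the centre of its underside.
- weight: brass knobbed weight, 25 mm wide, 37 mm high, loose bystander beyond the rail; origin at the centre of its underside.

How it is judged:
By the outcome, as a careful person would: the job done as asked, in the order asked, and still so for the second after the job is handed in, with the robot touching nothing.
It also fails if it takes over 64 s, if anything falls off the work surface, if the arm or the gripper's body presses on something with over 40 N, if the wrist force passes 120 N, or if a joint passes its speed limit or range.

ROBOT

A 7-joint arm with a two-finger parallel gripper is mounted at the origin on a cart in front of the work surface, level with it; the furniture and walls round the work are solid. World frame = base frame: x ahead of the robot, y to its left, z up, the work surface at z = 0. Lengths are in m, angles in rad, forces in N, time in s.
With the tool pointing down it reaches from about 0.425 to 0.925 m from the base axis. Payload 6.8 kg.
Tool frame: the origin (TCP) lies at the very end of the fingers, on their centre line; the grasp point (between the pads) lies 19 mm behind it; z points along the fingers, y is the line along which they close (so a half turn about z gives the same grasp; the last joint's range is limited). The gripper opens to 85 mm and grips with 20 to 120 N. Pads are 22 mm wide; open, the fingers measure 114 mm over their backs; the gripper's body (76 mm by 85 mm) begins 54 mm behind the grasp point. The pads swing forward as they close: fully open they stand 13 mm farther back than shut.
Start: joints at [1.031, 0.477, 0.022, 1.555, -0.011, 1.109, -0.083], TCP at [0.283, -0.613, 0.205] pointing down, gripper open.
Joint ranges: [-2.96, 2.96], [-0.34, 2.1], [-1.41, 1.46], [0.24, 2.44], [-1.37, 4.51], [0.17, 1.92], [-2.96, 2.96]. Speed limits (rad/s): [2.39, 2.39, 3.14, 3.14, 3.14, 3.14, 3.14].

INTERFACE

Orientations are given as a rotation vector (axis times angle).
In Python, from bench import get_obs, viewer, r gives the robot as it stands. The module is installed in compiled form; this text tells all that it offers.
- The arm moves only by the tool play_rows, never from a script. Its argument "commands" is a list that holds one entry, the list of rows, each a list of 5 numbers: the gripper's target within -1 to 1 (shut at 1, half-way at 0, fully open at -1), then the shift along the tool's x, y, z scaled (see below), then the turn about the tool's z scaled (see below). A call has 1 to 12 rows; each row is the pose to reach, as a shift and turn from the pose commanded when the call began, along the tool's axes at that moment; what a row does not reach only later rows make up. The controller multiplies each number of a shift by 0.2 m and each number of a turn by pi/2 rad. A row lasts 1/12 s, in which the tool goes at most 41.7 mm and 7.16 degrees, less where a joint would pass 70% of its speed; a pose out of reach is approached as far as the arm can. A call with a number of a shift or a turn outside -1 to 1 is refused whole. A call with a gripper value outside its range is refused whole. The fingers move at their own pace and stop on an object; "grip_force" is the grip in N (left out, the last holds). Time passes only in rows, so rows that repeat a pose let the fingers close. It gives the time, the measured TCP pose, the force, the opening and the grip force at its end, in the units of the state.
- get_obs(): the state, without advancing time (a new reading comes with each control period).
- viewer.grab_frame(name): name is "scene" or "top" or "wrist"; returns a dict with "pixels" (384x512x3 uint8, red, green, blue), "fovy" (degrees; the focal length in pixels is half the picture's height over the tangent of half this angle, whatever the lens; pixels are square), "cx", "cy" (the principal point, pixels), "world_to_cam" (4x4, takes a point from world to camera coordinates); the wrist camera has in their place "hand_eye" (4x4, takes a point from camera to tool coordinates, whose origin is the TCP and whose axes are the flange's). Camera axes: x right, y up, looking along -z (the intrinsics and any distortion apply to the point x, -y, -z); pixel columns grow to the right and rows downward; lengths in m; the calibration is good to about 2 mm. The wrist camera is an equidistant fisheye: a pixel r from the principal point sees the ray r / f radians off the axis. A picture is of the moment at which its call begins: read the wrist's pose just before it. There is no depth.
- r.hand_in(): hands the job in; it is judged then, once.
Trained networks look in a picture, given as the dict that the camera call returned (one of the last four; its "shot" number tells which), for a name from the list of things; names that differ only in an ending like _2 or _b are one class to them, and where a whole thing is asked for, a point or a joint stands for the part that bears it (a point fixed in the world has none). Each returns a list of dicts, best first, with "score" (0 to 1); they miss things now and then, are a little off and sometimes report something else, mostly with a low value. They report only what shows in the picture. A call takes as long as a camera call.
- viewer.trace(picture, thing): "pixels" (384x512 bool, what is visible of it) and "rect" ([left, top, right, bottom] in pixels, round what is visible of it).
The state is a dict: "clock": time; "joints": joint angles; "qvel": joint speeds; "tau": joint torques, N m; "tcp_pos": TCP position; "orientation": TCP orientation; "contact_force": force on the tool from outside, world axes, zero at the start; "moment": the same for the moment, N m; "grip_width": finger opening in m; "gripper_force": force on a finger pad.
Only numpy, scipy, OpenCV 4.12 (cv2) and the standard library are available. Lean on these libraries where they do the work, as an engineer would, in place of code of your own. Each camera call takes 0.05 s, during which the arm holds its last target. There are 200 camera calls.

## Working session

There is one attempt and no reset: what is moved stays moved. The work goes in short steps, Python scripts to look and compute and a tool call to move; the robot and the scene stay as the last step left them, time stands still between calls to the robot, and variables do not carry over. Pictures are saved under pics/ and viewed, at most 10 in all, crops included, and the job is handed in when it is done.

Besides the shell and the picture viewer there is one more tool, called after "Call:" as name([rows], argument=value, ...), one row to a line, values as JSON. play_rows: Moves the arm, as the interface text tells. Shifts and turns lie within -1 to 1; 1 stands for 0.2 m of shift or pi/2 rad of turn. Its arguments: {"type":"object","properties":{"commands":{"type":"array","items":{"type":"array","items":{"type":"array","items":{"type":"number","minimum":-1,"maximum":1}}}},"grip_force":{"type":"number"}},"required":["commands"]}

```bash
mkdir -p pics
cat > h.py <<'E'
import numpy as np,cv2
from bench import get_obs,viewer,r
from scipy.spatial.transform import Rotation as R
def save(d,n): cv2.imwrite('pics/'+n,d['pixels'][:,:,::-1])
def ray(d,u,v):
    f=192/np.tan(np.radians(d['fovy'])/2); M=np.linalg.inv(np.array(d['world_to_cam']))
    a=M[:3,:3]@np.array([(u-d['cx'])/f,-(v-d['cy'])/f,-1]); return M[:3,3],a
def atz(d,u,v,z):
    o,a=ray(d,u,v); return o+a*(z-o[2])/a[2]
def proj(d,p):
    f=192/np.tan(np.radians(d['fovy'])/2); c=(np.array(d['world_to_cam'])@np.append(p,1))[:3]
    return d['cx']+f*c[0]/-c[2], d['cy']-f*c[1]/-c[2]
E
python3 - <<'E'
from h import *
o=get_obs();print({k:np.round(v,3).tolist() for k,v in o.items()})
print(R.from_rotvec(o['orientation']).as_matrix().round(3))
a=viewer.grab_frame('top');b=viewer.grab_frame('scene')
save(a,'top0.png');save(b,'sc0.png')
for d in(a,b):
  print({k:v for k,v in d.items() if k!='pixels'})
  for n in['bin_stamped','rail','bottle','stopwatch','weight']:
    for t in viewer.trace(d,n): print(n,round(t['score'],2),t['rect'])
E
```

```text
{'clock': 0.0, 'joints': [1.031, 0.478, 0.022, 1.556, -0.012, 1.109, -0.083], 'qvel': [-0.001, -0.0, -0.0, 0.001, 0.001, -0.001, -0.0], 'tau': [-0.001, -59.645, 1.607, -28.12, 0.012, 0.009, 0.0], 'tcp_pos': [0.282, -0.612, 0.204], 'orientation': [-3.067, -0.673, 0.001], 'contact_force': [0.312, 0.477, -0.03], 'moment': [-0.024, 0.008, 0.047], 'gripper_force': 0.0, 'grip_width': 0.085}
[[ 0.908  0.419 -0.001]
 [ 0.419 -0.908  0.002]
 [-0.    -0.002 -1.   ]]
{'fovy': 46.34424665764436, 'cx': 263.46101283765665, 'cy': 194.79236392959137, 'world_to_cam': array([[-1.81449231e-02, -9.99835289e-01,  3.94983683e-04,
        -1.46602759e-01],
       [ 9.88738316e-01, -1.78848390e-02,  1.48582217e-01,
        -5.21279504e-01],
       [-1.48550679e-01,  3.08654840e-03,  9.88899979e-01,
        -1.34855349e+00],
       [ 0.00000000e+00,  0.00000000e+00,  0.00000000e+00,
         1.00000000e+00]]), 'shot': 1}
bin_stamped 0.56 [305.9, 150.8, 340.9, 191.5]
rail 0.57 [212.6, 142.2, 224.7, 254.9]
bottle 0.48 [164.3, 214.2, 181.2, 227.7]
stopwatch 0.89 [353.8, 182.9, 375.3, 214.3]
{'fovy': 48.14277806939396, 'cx': 247.2089265120908, 'cy': 186.56129507384827, 'world_to_cam': array([[-0.67886552, -0.73417119,  0.01158752,  0.20782582],
       [ 0.35398871, -0.31341483,  0.88117146, -0.32812248],
       [-0.643299  ,  0.60229877,  0.47265484, -0.89421605],
       [ 0.        ,  0.        ,  0.        ,  1.        ]]), 'shot': 2}
bin_stamped 0.93 [247.1, 158.4, 286.5, 199.2]
rail 0.71 [159.4, 202.7, 248.3, 263.5]
rail 0.16 [285.4, 172.1, 326.2, 223.1]
bottle 0.7 [162.1, 234.1, 182.3, 274.0]
stopwatch 0.26 [244.7, 154.0, 284.5, 196.3]
weight 0.65 [242.5, 153.5, 283.0, 196.8]
weight 0.41 [159.0, 228.7, 168.7, 240.3]
```

View pics/top0.png

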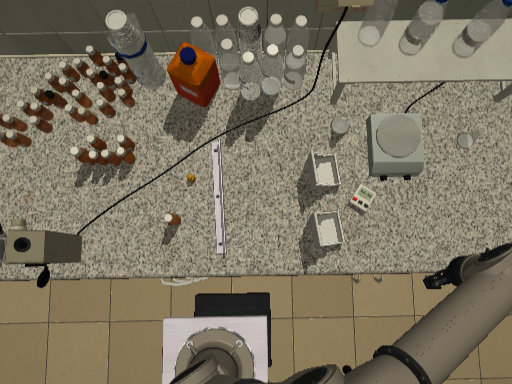

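View pics/sc0.png

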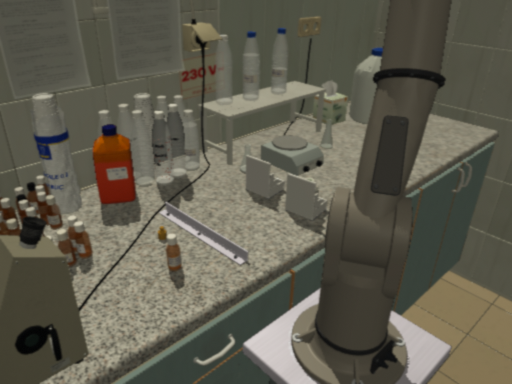

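The top view shows the two bins at about (325,170) far and (328,230) near. The rail is at column ~218, rows 140–254, and the stopwatch at (363,198) is just right of and between the bins. The bottle and weight are left of the rail. I'll zoom in for the edges.

Run:
```python
import cv2
i=cv2.imread('pics/top0.png')
cv2.imwrite('pics/c0.png',cv2.resize(i[140:265,205:380],None,fx=4.5,fy=4.5,interpolation=cv2.INTER_CUBIC))
```

```text
(no output)
```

View pics/c0.png

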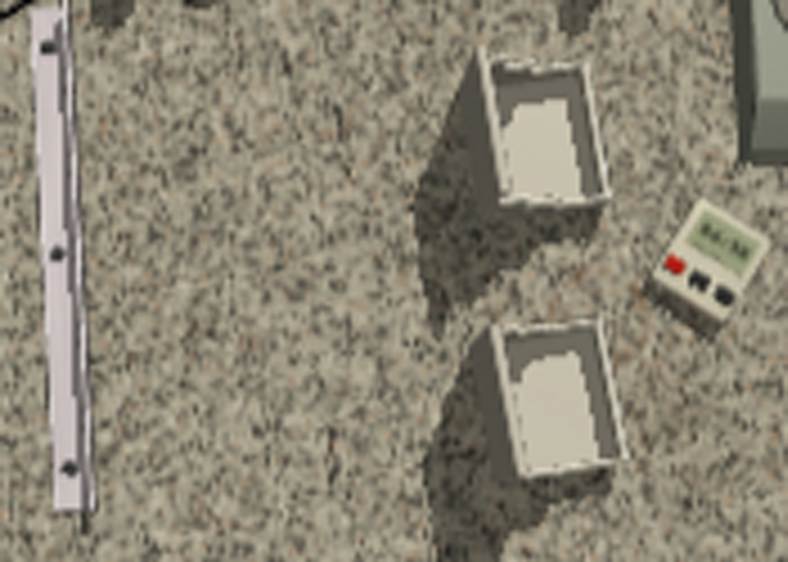

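```bash
cat >> h.py <<'E'
def crop(d,u,v,z): return atz(d,205+(u-1.75)/4.5,140+(v-1.75)/4.5,z)
E
python3 - <<'E'
from h import *
d=viewer.grab_frame('top')
def seg(n,a,b,z):
  p,q=crop(d,*a,z),crop(d,*b,z); w=p-q
  print(n,p.round(4),q.round(4),'mid',((p+q)/2).round(4),'len',np.linalg.norm(w).round(4),'dev of x-axis from +y deg',np.degrees(np.arctan2(-w[1]*-1,w[0])).round(2))
seg('farback',(479,50),(501,203),.13)
seg('nearback',(492,325),(520,478),.13)
seg('farfront',(586,66),(608,201),.035)
seg('nearfront',(603,322),(627,461),.035)
seg('rail',(67,0),(95,510),.03)
for u,v in((700,200),(770,240),(712,322),(652,275)): print(crop(d,u,v,.022).round(3))
b=viewer.grab_frame('scene')
for n in['bottle','weight']:
  for t in viewer.trace(d,n)[:2]:
    l,T,r_,B=t['rect']; print(n,t['score'],atz(d,(l+r_)/2,(T+B)/2,.03))
E
```

```text
farback [ 0.633  -0.2976  0.13  ] [ 0.5316 -0.3083  0.13  ] mid [ 0.5823 -0.303   0.13  ] len 0.1019 dev of x-axis from +y deg 6.05
nearback [ 0.4528 -0.2998  0.13  ] [ 0.3554 -0.3141  0.13  ] mid [ 0.4041 -0.3069  0.13  ] len 0.0984 dev of x-axis from +y deg 8.35
farfront [ 0.6439 -0.3828  0.035 ] [ 0.5479 -0.394   0.035 ] mid [ 0.5959 -0.3884  0.035 ] len 0.0966 dev of x-axis from +y deg 6.67
nearfront [ 0.4639 -0.3869  0.035 ] [ 0.3688 -0.3991  0.035 ] mid [ 0.4163 -0.393   0.035 ] len 0.0959 dev of x-axis from +y deg 7.31
rail [ 0.6994 -0.0198  0.03  ] [ 0.3424 -0.0376  0.03  ] mid [ 0.5209 -0.0287  0.03  ] len 0.3574 dev of x-axis from +y deg 2.84
[ 0.55  -0.461  0.022]
[ 0.521 -0.508  0.022]
[ 0.464 -0.465  0.022]
[ 0.497 -0.425  0.022]
bottle 0.46 [0.44701745 0.1238333  0.03      ]
weight 0.51 [0.58228893 0.06357895 0.03      ]
```

Call:
play_rows([
  [[1,0.97,-0.82,0,-0.813],[1,0.97,-0.82,0,-0.813],[1,0.97,-0.82,0,-0.813],[1,0.97,-0.82,0,-0.813],[1,0.97,-0.82,0,-0.813],[1,0.97,-0.82,0,-0.813],[1,0.97,-0.82,0,-0.813],[1,0.97,-0.82,0,-0.813],[1,0.97,-0.82,0,-0.813],[1,0.97,-0.82,0,-0.813],[1,0.97,-0.82,0,-0.813],[1,0.97,-0.82,0,-0.813]],
])

```text
clock: 1.8
tcp_pos: [0.39, -0.383, 0.2052]
orientation: [2.062, 2.37, 0.0]
contact_force: [-0.3, -0.6, -0.2]
grip_width: -0.0001
gripper_force: 0.0
```

```bash
cat >> h.py <<'E'
def to(pts,yaw):
    o=get_obs(); M=R.from_rotvec(o['orientation']).as_matrix()
    y0=np.degrees(np.arctan2(M[1,0],M[0,0]))
    print('t',round(o['clock'],2),'tcp',o['tcp_pos'].round(4) if hasattr(o['tcp_pos'],'round') else o['tcp_pos'],'yaw',y0.round(1),'F',np.round(o['contact_force'],1),'j',np.round(o['joints'],2),'turn',round((y0-yaw)/90,3))
    for p in pts: print(np.round(M.T@(np.array(p)-o['tcp_pos'])/.2,3).tolist())
def arc(rim,dev,ths,h=.122):
    # TCP points for tipping about the heel; fingertip corner on the inner face
    d=np.radians(dev); p=np.array([-np.sin(d),np.cos(d)]); out=[]
    for t in np.radians(ths):
        s=h*np.sin(t)-.008*np.cos(t)-.011; out.append([*(np.array(rim)+p*s),h*np.cos(t)+.008*np.sin(t)])
    return out
E
python3 - <<'E'
from h import *
to([(.4095,-.3455,.16),(.4095,-.3455,.119)],98)
E
```

```text
t 1.8 tcp [ 0.39   -0.383   0.2052] yaw 98.0 F [-0.3 -0.6 -0.2] j [ 0.92  0.29 -0.31  1.85  0.1   1.02  0.71] turn -0.0
[0.172, 0.122, 0.226]
[0.172, 0.122, 0.431]
```

Call:
play_rows([
  [[1,0.17,0.12,0,0],[1,0.17,0.12,0,0],[1,0.17,0.12,0.2,0],[1,0.17,0.12,0.35,0],[1,0.17,0.12,0.43,0],[1,0.17,0.12,0.43,0],[1,0.17,0.12,0.43,0]],
])

```text
clock: 2.38
tcp_pos: [0.4089, -0.3457, 0.1188]
orientation: [-2.063, -2.368, -0.0]
contact_force: [0.2, -0.5, 0.5]
grip_width: -0.0
gripper_force: 0.0
```

Run:
```python
from h import *
to(arc((.4041,-.3069),98-90,[0,5,10,15,20,25,30,35,40,45,50,55,60,65,70,75,80]),98)
d=viewer.grab_frame('top')
c=d['pixels'][140:265,205:380][:,:,::-1]
w=viewer.grab_frame('wrist')['pixels'][:,:,::-1]
cv2.imwrite('pics/c1.png',np.hstack([cv2.resize(c,None,fx=2.5,fy=2.5),cv2.resize(w,(416,312))])[:, :800])
```

```text
t 2.38 tcp [ 0.4089 -0.3457  0.1188] yaw 97.9 F [ 0.2 -0.5  0.5] j [ 0.84  0.37 -0.31  1.95  0.15  0.84  0.58] turn -0.001
[0.1, 0.003, -0.016]
[0.154, 0.003, -0.017]
[0.207, 0.003, -0.013]
[0.26, 0.002, -0.005]
[0.311, 0.002, 0.008]
[0.362, 0.002, 0.025]
[0.411, 0.002, 0.046]
[0.457, 0.002, 0.072]
[0.502, 0.002, 0.102]
[0.543, 0.002, 0.135]
[0.582, 0.002, 0.172]
[0.617, 0.002, 0.212]
[0.648, 0.002, 0.255]
[0.676, 0.002, 0.301]
[0.7, 0.002, 0.349]
[0.719, 0.002, 0.399]
[0.734, 0.002, 0.45]
```

View pics/c1.png

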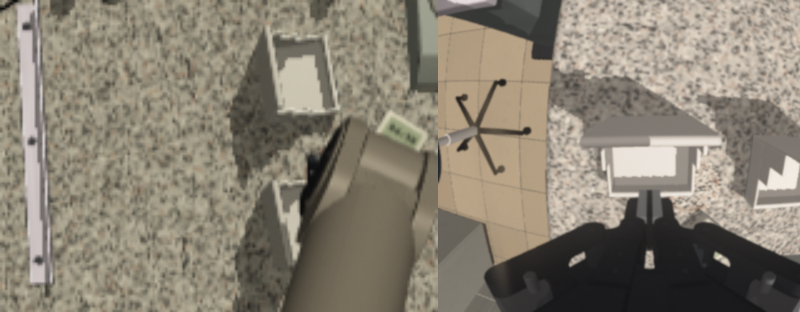

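The fingers point into the near bin, laterally centred on its back wall (wrist view, column ~650). Now I'll tip it.

Call:
play_rows([
  [[1,0.1,0,0,0],[1,0.13,0,0,0],[1,0.155,0,-0.01,0],[1,0.18,0,-0.01,0],[1,0.207,0,-0.01,0],[1,0.235,0,-0.005,0],[1,0.26,0,0,0],[1,0.285,0,0.005,0],[1,0.31,0,0.012,0],[1,0.336,0,0.02,0],[1,0.362,0,0.028,0],[1,0.386,0,0.038,0]],
])

```text
clock: 3.48
tcp_pos: [0.3985, -0.2689, 0.1113]
orientation: [-2.063, -2.369, -0.0]
contact_force: [0.0, -0.3, 0.9]
grip_width: -0.0002
gripper_force: 0.0
```

Run:
```python
from h import *
to(arc((.4041,-.3069),98-90,[30,35,40,45,50,55,60,65,70,75,80]),98)
w=viewer.grab_frame('wrist'); save(w,'w2.png')
```

```text
t 3.48 tcp [ 0.3985 -0.2689  0.1113] yaw 97.9 F [ 0.  -0.3  0.9] j [ 0.76  0.31 -0.35  2.08  0.15  0.78  0.46] turn -0.001
[0.023, 0.001, 0.008]
[0.07, 0.001, 0.034]
[0.114, 0.001, 0.064]
[0.156, 0.001, 0.097]
[0.194, 0.001, 0.134]
[0.23, 0.001, 0.174]
[0.261, 0.001, 0.217]
[0.289, 0.001, 0.262]
[0.312, 0.001, 0.31]
[0.332, 0.001, 0.36]
[0.347, 0.001, 0.411]
```

View pics/w2.png

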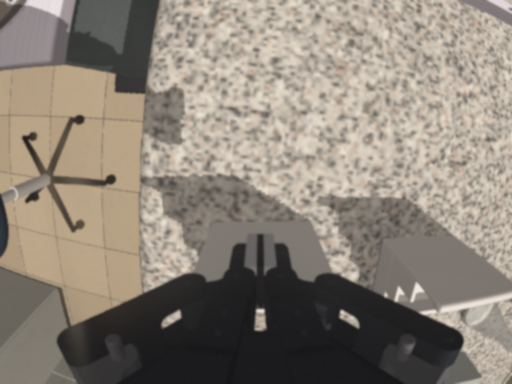

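The near bin's wall stays in front of the fingertips (260,235), with the rim at row 222, so it looks to be tipping. I'll continue the arc.

Call:
play_rows([
  [[1,0.045,0,0.02,0],[1,0.07,0,0.034,0],[1,0.092,0,0.049,0],[1,0.114,0,0.064,0],[1,0.135,0,0.08,0],[1,0.156,0,0.097,0],[1,0.175,0,0.115,0],[1,0.194,0,0.134,0],[1,0.212,0,0.154,0],[1,0.23,0,0.174,0],[1,0.246,0,0.195,0],[1,0.261,0,0.217,0]],
])

```text
clock: 4.53
tcp_pos: [0.3913, -0.2175, 0.0677]
orientation: [2.063, 2.369, 0.0]
contact_force: [-0.2, 0.1, 0.1]
grip_width: -0.0001
gripper_force: 0.0
```

Run:
```python
from h import *
to(arc((.4041,-.3069),98-90,[60,65,70,75,80]),98)
w=viewer.grab_frame('scene')['pixels'][120:290,150:350,::-1]
cv2.imwrite('pics/s3.png',cv2.resize(w,None,fx=3.5,fy=3.5,interpolation=cv2.INTER_CUBIC))
```

```text
t 4.53 tcp [ 0.3913 -0.2175  0.0677] yaw 97.9 F [-0.2  0.1  0.1] j [ 0.68  0.33 -0.36  2.18  0.19  0.65  0.32] turn -0.001
[0.002, 0.001, -0.001]
[0.029, 0.001, 0.044]
[0.053, 0.001, 0.092]
[0.072, 0.001, 0.142]
[0.087, 0.001, 0.193]
```

View pics/s3.png

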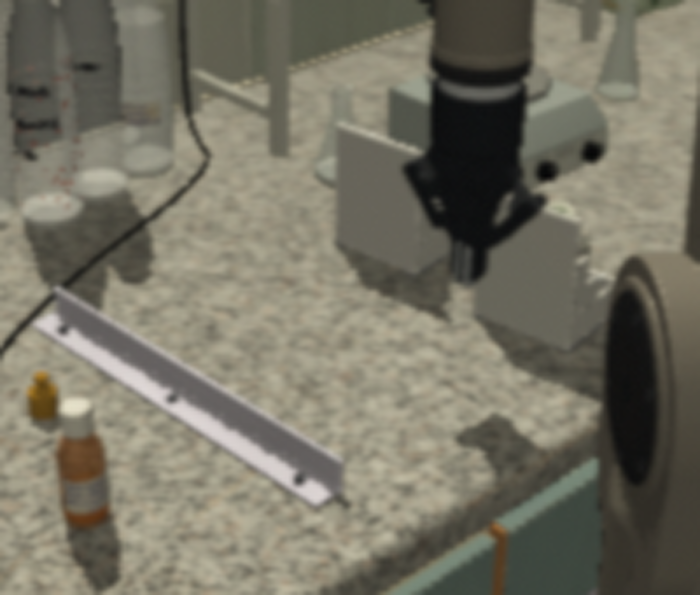

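The scene view shows the near bin still upright at crop (530,270), with the fingertips to its left at (465,265). They slipped over the rim. I'll raise, re-measure, and retry with the tips deeper below the rim.

Call:
play_rows([
  [[1,0.05,0,-0.2,0],[1,0.05,0,-0.4,0],[1,0.05,0,-0.62,0],[1,0.05,0,-0.62,0],[1,0.05,0,-0.62,0]],
])

```text
clock: 5.0
tcp_pos: [0.3918, -0.2088, 0.1946]
orientation: [2.06, 2.364, 0.002]
contact_force: [-0.0, -0.1, -0.3]
grip_width: 0.0002
gripper_force: 0.0
```

Run:
```python
from h import *
d=viewer.grab_frame('top')['pixels'][140:265,205:380,::-1]
cv2.imwrite('pics/c4.png',cv2.resize(d,None,fx=4.5,fy=4.5,interpolation=cv2.INTER_CUBIC))
to([],98)
```

```text
t 5.05 tcp [ 0.3903 -0.2082  0.1927] yaw 97.9 F [-1.1  0.4 -0.2] j [ 0.72  0.13 -0.4   2.08  0.06  0.94  0.42] turn -0.001
```

View pics/c4.png

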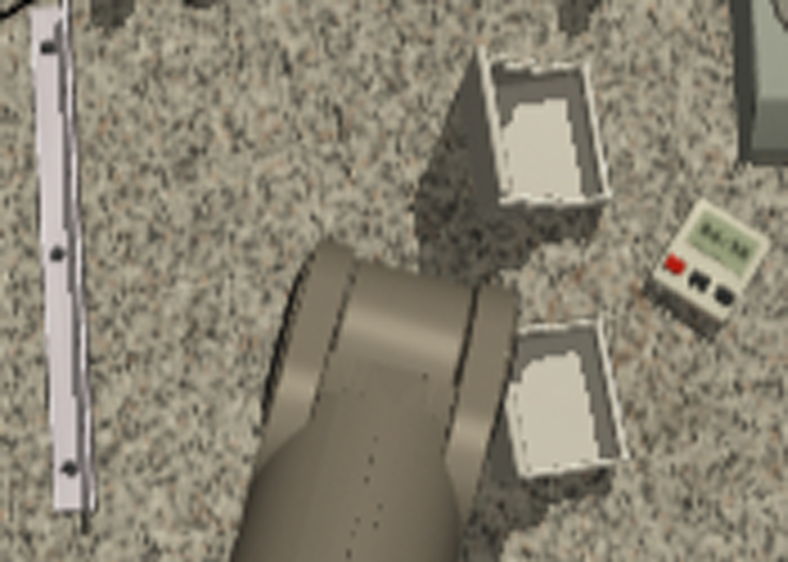

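Call:
play_rows([
  [[1,-0.2,0,-0.05,0],[1,-0.4,0,-0.05,0],[1,-0.6,0,-0.05,0],[1,-0.715,0,-0.05,0],[1,-0.715,0,0.1,0],[1,-0.715,0,0.25,0],[1,-0.715,0,0.4,0],[1,-0.715,0,0.46,0],[1,-0.715,0,0.46,0],[1,-0.715,0,0.46,0]],
])

```text
clock: 5.88
tcp_pos: [0.4092, -0.3489, 0.0993]
orientation: [-2.061, -2.368, 0.0]
contact_force: [-0.2, 0.0, 0.2]
grip_width: -0.0001
gripper_force: 0.0
```

Run:
```python
from h import *
to(arc((.4041,-.3069),98-90,range(0,85,5),.105),98)
```

```text
t 5.88 tcp [ 0.4092 -0.3489  0.0993] yaw 97.9 F [-0.2  0.   0.2] j [ 0.82  0.4  -0.29  1.96  0.15  0.8   0.59] turn -0.001
[0.117, 0.004, -0.028]
[0.162, 0.004, -0.03]
[0.208, 0.004, -0.027]
[0.254, 0.004, -0.02]
[0.299, 0.004, -0.01]
[0.342, 0.004, 0.005]
[0.384, 0.004, 0.023]
[0.425, 0.004, 0.044]
[0.463, 0.004, 0.07]
[0.499, 0.004, 0.098]
[0.533, 0.004, 0.13]
[0.563, 0.004, 0.164]
[0.591, 0.004, 0.201]
[0.615, 0.004, 0.24]
[0.636, 0.004, 0.281]
[0.653, 0.004, 0.323]
[0.666, 0.004, 0.367]
```

Call:
play_rows([
  [[1,0.08,0,0,0],[1,0.1,0,0,0],[1,0.12,0,0,0],[1,0.14,0,0,0],[1,0.16,0,0,0],[1,0.18,0,0,0],[1,0.2,0,0,0]],
])

```text
clock: 6.47
tcp_pos: [0.4049, -0.3104, 0.101]
orientation: [2.062, 2.367, 0.0]
contact_force: [-0.7, -0.2, 5.4]
grip_width: 0.0002
gripper_force: 2.1
```

Run:
```python
from h import *
to([],98)
```

```text
t 6.47 tcp [ 0.4049 -0.3104  0.101 ] yaw 97.9 F [-0.7 -0.2  5.4] j [ 0.78  0.36 -0.3   2.03  0.15  0.77  0.53] turn -0.001
```

Call:
play_rows([
  [[1,0.02,0,0,0],[1,0.04,0,0,0],[1,0.06,0,0,0],[1,0.08,0,0,0],[1,0.1,0,0,0]],
])

```text
clock: 6.88
tcp_pos: [0.4009, -0.2895, 0.0997]
orientation: [-2.062, -2.369, 0.0]
contact_force: [-0.5, -0.5, -0.0]
grip_width: -0.0
gripper_force: 0.4
```

Run:
```python
from h import *
to(arc((.4041,-.3069),98-90,range(15,85,5),.105),98)
d=viewer.grab_frame('top');s=viewer.grab_frame('scene')
for n in (d,s):
  for t in viewer.trace(n,'bin_plain'): print(round(t['score'],2),t['rect'],t['pixels'].sum())
```

```text
t 6.88 tcp [ 0.4009 -0.2895  0.0997] yaw 97.9 F [-0.5 -0.5 -0. ] j [ 0.76  0.34 -0.31  2.06  0.15  0.76  0.5 ] turn -0.001
[-0.046, 0.004, -0.019]
[-0.002, 0.004, -0.009]
[0.042, 0.004, 0.006]
[0.084, 0.004, 0.024]
[0.125, 0.004, 0.046]
[0.163, 0.004, 0.071]
[0.199, 0.004, 0.099]
[0.233, 0.004, 0.131]
[0.263, 0.004, 0.165]
[0.291, 0.004, 0.202]
[0.315, 0.004, 0.241]
[0.336, 0.004, 0.282]
[0.353, 0.004, 0.324]
[0.366, 0.004, 0.368]
0.86 [281.4, 177.1, 328.1, 221.9] 1242
```

The near bin's mask in the scene view has moved left and down, so it is tipping. Continuing the arc.

Call:
play_rows([
  [[1,0.02,0,0,0],[1,0.042,0,0.008,0],[1,0.063,0,0.016,0],[1,0.084,0,0.026,0],[1,0.105,0,0.036,0],[1,0.125,0,0.048,0]],
])

```text
clock: 7.58
tcp_pos: [0.3979, -0.2646, 0.0903]
orientation: [-2.062, -2.37, -0.0]
contact_force: [-0.2, 0.4, 1.4]
grip_width: 0.0003
gripper_force: 0.5
```

Run:
```python
from h import *
to(arc((.4041,-.3069),98-90,range(35,85,5),.105),98)
s=viewer.grab_frame('scene')
for t in viewer.trace(s,'bin_plain'): print(round(t['score'],2),t['rect'],t['pixels'].sum())
```

```text
t 7.58 tcp [ 0.3979 -0.2646  0.0903] yaw 97.9 F [-0.2  0.4  1.4] j [ 0.73  0.33 -0.32  2.1   0.15  0.73  0.45] turn -0.001
[-0.0, 0.001, -0.002]
[0.038, 0.001, 0.024]
[0.074, 0.001, 0.052]
[0.108, 0.001, 0.083]
[0.138, 0.001, 0.118]
[0.166, 0.001, 0.154]
[0.19, 0.001, 0.193]
[0.211, 0.001, 0.234]
[0.228, 0.001, 0.277]
[0.241, 0.001, 0.321]
0.86 [274.8, 186.7, 330.1, 218.8] 1149
```

Tipping progresses.

Call:
play_rows([
  [[1,0.02,0,0.012,0],[1,0.038,0,0.026,0],[1,0.056,0,0.04,0],[1,0.074,0,0.054,0],[1,0.092,0,0.07,0],[1,0.108,0,0.086,0],[1,0.124,0,0.103,0],[1,0.138,0,0.12,0],[1,0.154,0,0.138,0],[1,0.168,0,0.156,0],[1,0.182,0,0.172,0],[1,0.195,0,0.19,0]],
])

```text
clock: 8.68
tcp_pos: [0.3925, -0.2264, 0.0522]
orientation: [-2.063, -2.369, -0.0]
contact_force: [0.2, 0.3, 0.4]
grip_width: 0.0
gripper_force: 0.1
```

Run:
```python
from h import *
to(arc((.4041,-.3069),98-90,range(65,95,5),.105),98)
s=viewer.grab_frame('scene')
for t in viewer.trace(s,'bin_plain'): print(round(t['score'],2),t['rect'],t['pixels'].sum())
# predicted rect of a bin lying
d=np.radians(8);p=np.array([-np.sin(d),np.cos(d),0]);q=np.array([p[1],-p[0],0]);H=np.array([.4041,-.3069,0])
c=np.array([proj(s,H+a*p+b*q+[0,0,z]) for a in(0,.13)for b in(-.05,.05)for z in(0,)]+[proj(s,H+a*p+b*q+[0,0,.09]) for a in(0,.035) for b in(-.05,.05)])
print('lying',c.min(0),c.max(0))
```

```text
t 8.68 tcp [ 0.3925 -0.2264  0.0522] yaw 97.9 F [0.2 0.3 0.4] j [ 0.66  0.36 -0.32  2.18  0.19  0.62  0.34] turn -0.001
[-0.003, 0.001, 0.003]
[0.018, 0.001, 0.044]
[0.035, 0.001, 0.086]
[0.048, 0.001, 0.13]
[0.058, 0.001, 0.175]
[0.063, 0.001, 0.221]
0.69 [268.0, 181.9, 324.0, 219.7] 899
lying [259.94655078 184.69069312] [314.47483588 239.65786958]
```

Call:
play_rows([
  [[1,0.02,0,0.035,0],[1,0.035,0,0.07,0],[1,0.045,0,0.1,0],[1,0.053,0,0.13,0],[1,0.053,0,0.13,0],[1,0.053,0,0.13,0]],
])

```text
clock: 9.28
tcp_pos: [0.3908, -0.2159, 0.026]
orientation: [-2.062, -2.369, 0.0]
contact_force: [0.5, 0.1, 1.0]
grip_width: 0.0
gripper_force: 0.0
```

Run:
```python
from h import *
to([],98)
s=viewer.grab_frame('scene');w=viewer.grab_frame('wrist')
for t in viewer.trace(s,'bin_plain'): print(round(t['score'],2),t['rect'],t['pixels'].sum())
cv2.imwrite('pics/v5.png',np.hstack([cv2.resize(s['pixels'][130:280,200:350,::-1],(384,384)),cv2.resize(w['pixels'][:,:,::-1],(416,384))]))
```

```text
t 9.28 tcp [ 0.3908 -0.2159  0.026 ] yaw 97.9 F [0.5 0.1 1. ] j [ 0.62  0.41 -0.3   2.21  0.22  0.55  0.29] turn -0.001
0.95 [260.5, 193.4, 315.4, 238.7] 1319
```

View pics/v5.png

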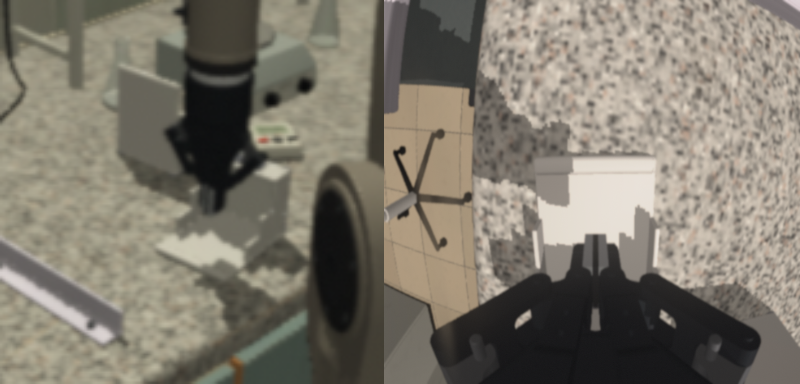

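The near bin lies on its back as predicted (rim edge toward the rail). Now I'll raise and go to the far bin.

Call:
play_rows([
  [[1,0,0,-0.2,0],[1,0,0,-0.4,0],[1,0,0,-0.6,0],[1,0,0,-0.8,0],[1,0,0,-0.88,0],[1,0,0,-0.88,0]],
])

```text
clock: 9.93
tcp_pos: [0.394, -0.2176, 0.2074]
orientation: [2.058, 2.362, 0.003]
contact_force: [0.0, -0.5, -0.3]
grip_width: 0.0001
gripper_force: 0.0
```

Run:
```python
from h import *
to([(.587,-.347,.2),(.587,-.347,.101)],96.5)
```

```text
t 9.93 tcp [ 0.394  -0.2176  0.2074] yaw 97.9 F [ 0.  -0.5 -0.3] j [ 0.71  0.12 -0.37  2.05  0.05  0.97  0.45] turn 0.015
[-0.773, 0.867, 0.048]
[-0.77, 0.863, 0.543]
```

Call:
play_rows([
  [[1,-0.2,0.2,0,0.015],[1,-0.4,0.4,0,0.015],[1,-0.6,0.6,0,0.015],[1,-0.77,0.86,0,0.015],[1,-0.77,0.86,0,0.015],[1,-0.77,0.86,0.05,0.015],[1,-0.77,0.86,0.05,0.015],[1,-0.77,0.86,0.2,0.015],[1,-0.77,0.86,0.35,0.015],[1,-0.77,0.86,0.5,0.015],[1,-0.77,0.86,0.52,0.015],[1,-0.77,0.86,0.52,0.015]],
])

```text
clock: 10.93
tcp_pos: [0.5803, -0.3439, 0.0959]
orientation: [-2.087, -2.341, 0.002]
contact_force: [0.9, -0.2, 1.0]
grip_width: -0.0002
gripper_force: 0.0
```

Run:
```python
from h import *
to(arc((.5823,-.303),6.5,range(0,85,5),.105),96.5)
s=viewer.grab_frame('scene')
for t in viewer.trace(s,'bin_plain'): print(round(t['score'],2),t['rect'],t['pixels'].sum())
```

```text
t 10.93 tcp [ 0.5803 -0.3439  0.0959] yaw 96.6 F [ 0.9 -0.2  1. ] j [ 0.64  0.6  -0.29  1.63  0.2   0.95  0.4 ] turn 0.001
[0.107, 0.033, -0.045]
[0.153, 0.033, -0.047]
[0.199, 0.033, -0.044]
[0.245, 0.033, -0.037]
[0.289, 0.033, -0.027]
[0.333, 0.033, -0.012]
[0.375, 0.034, 0.006]
[0.416, 0.034, 0.028]
[0.454, 0.034, 0.053]
[0.49, 0.034, 0.081]
[0.523, 0.034, 0.113]
[0.554, 0.034, 0.147]
[0.581, 0.035, 0.184]
[0.605, 0.035, 0.223]
[0.626, 0.035, 0.264]
[0.643, 0.035, 0.307]
[0.656, 0.036, 0.351]
0.79 [261.5, 186.0, 314.8, 238.2] 1777
0.52 [161.2, 205.5, 248.7, 262.2] 1437
```

Call:
play_rows([
  [[1,0.05,0.033,-0.02,0],[1,0.08,0.033,-0.02,0],[1,0.11,0.033,-0.02,0],[1,0.14,0.033,-0.02,0],[1,0.165,0.033,-0.02,0],[1,0.19,0.033,-0.02,0],[1,0.215,0.033,-0.02,0],[1,0.24,0.033,-0.02,0],[1,0.265,0.033,-0.02,0],[1,0.29,0.033,-0.016,0],[1,0.31,0.033,-0.01,0],[1,0.333,0.033,-0.005,0]],
])

```text
clock: 12.03
tcp_pos: [0.5817, -0.2774, 0.0997]
orientation: [-2.09, -2.345, -0.0]
contact_force: [-0.2, 0.0, 5.0]
grip_width: 0.0002
gripper_force: 2.6
```

Run:
```python
from h import *
to(arc((.5823,-.303),6.5,range(25,85,5),.105),96.5)
s=viewer.grab_frame('scene')
for t in viewer.trace(s,'bin_plain'): print(round(t['score'],2),t['rect'],t['pixels'].sum())
```

```text
t 12.03 tcp [ 0.5817 -0.2774  0.0997] yaw 96.6 F [-0.2  0.   5. ] j [ 0.57  0.55 -0.3   1.71  0.2   0.91  0.3 ] turn 0.001
[0.003, -0.012, 0.006]
[0.045, -0.012, 0.024]
[0.086, -0.012, 0.045]
[0.124, -0.011, 0.071]
[0.16, -0.011, 0.099]
[0.194, -0.011, 0.13]
[0.225, -0.011, 0.165]
[0.252, -0.011, 0.201]
[0.276, -0.011, 0.24]
[0.297, -0.011, 0.281]
[0.314, -0.011, 0.324]
[0.327, -0.011, 0.368]
0.61 [260.3, 185.8, 314.0, 240.3] 1776
0.45 [158.0, 228.7, 166.1, 241.4] 91
```

Forces look the same as for the first bin, so I'll continue.

Call:
play_rows([
  [[1,0.022,-0.005,0.012,0],[1,0.045,-0.01,0.026,0],[1,0.066,-0.01,0.036,0],[1,0.086,-0.01,0.048,0],[1,0.105,-0.01,0.06,0],[1,0.124,-0.01,0.073,0],[1,0.142,-0.01,0.087,0],[1,0.16,-0.01,0.101,0],[1,0.178,-0.01,0.117,0],[1,0.194,-0.01,0.133,0],[1,0.21,-0.01,0.15,0],[1,0.225,-0.01,0.167,0]],
])

```text
clock: 13.13
tcp_pos: [0.5735, -0.2338, 0.0651]
orientation: [-2.09, -2.344, 0.002]
contact_force: [-0.1, -0.7, 0.4]
grip_width: 0.0
gripper_force: 0.2
```

Call:
play_rows([
  [[1,0.014,0,0.018,0],[1,0.028,0,0.037,0],[1,0.04,0,0.056,0],[1,0.052,0,0.076,0],[1,0.072,0,0.117,0],[1,0.084,0,0.15,0],[1,0.094,0,0.18,0],[1,0.1,0,0.195,0],[1,0.1,0,0.195,0],[1,0.1,0,0.195,0]],
])

```text
clock: 13.97
tcp_pos: [0.5722, -0.2137, 0.0269]
orientation: [-2.09, -2.345, 0.0]
contact_force: [0.1, 0.2, -0.4]
grip_width: -0.0003
gripper_force: 0.0
```

Run:
```python
from h import *
to([],96.5)
s=viewer.grab_frame('scene')
for n in('bin_stamped','bin_plain'):
 for t in viewer.trace(s,n): print(n,round(t['score'],2),t['rect'],t['pixels'].sum())
d=np.radians(6.5);p=np.array([-np.sin(d),np.cos(d),0]);q=np.array([p[1],-p[0],0]);H=np.array([.5823,-.303,0])
c=np.array([proj(s,H+a*p+b*q+[0,0,z]) for a in(0,.13)for b in(-.05,.05)for z in(0,)]+[proj(s,H+a*p+b*q+[0,0,.09]) for a in(0,.035) for b in(-.05,.05)])
print('lying',c.min(0),c.max(0))
```

```text
t 13.97 tcp [ 0.5722 -0.2137  0.0269] yaw 96.6 F [ 0.1  0.2 -0.4] j [ 0.47  0.6  -0.29  1.83  0.24  0.74  0.17] turn 0.001
bin_stamped 0.94 [220.4, 172.7, 268.3, 216.9] 1126
bin_stamped 0.34 [155.6, 225.2, 169.8, 239.5] 109
bin_plain 0.86 [259.6, 187.6, 313.5, 237.8] 1735
lying [220.12884774 166.20141683] [270.22117395 215.05363929]
```

Call:
play_rows([
  [[1,0,0,-0.2,0],[1,0,0,-0.4,0],[1,0,0,-0.6,0],[1,0,0,-0.8,0],[1,-0.1,-0.1,-0.87,0],[1,-0.3,-0.3,-0.87,0],[1,-0.5,-0.5,-0.87,0],[1,-0.7,-0.5,-0.87,0],[1,-0.9,-0.5,-0.87,0],[1,-1,-0.5,-0.87,0],[1,-1,-0.5,-0.87,0]],
])

```text
clock: 15.03
tcp_pos: [0.4922, -0.4344, 0.2013]
orientation: [2.102, 2.33, -0.007]
contact_force: [-1.1, -0.5, -0.3]
grip_width: 0.0003
gripper_force: 0.0
```

Call:
play_rows([
  [[1,-0.2,0,0,0],[1,-0.4,0,0,0],[1,-0.4,0,0,0],[1,-0.4,0,0,0]],
])

```text
clock: 15.37
tcp_pos: [0.5036, -0.5061, 0.2005]
orientation: [-2.096, -2.34, 0.001]
contact_force: [0.7, 0.2, 0.1]
grip_width: 0.0001
gripper_force: 0.0
```

Run:
```python
from h import *
to([],96.5)
w=viewer.grab_frame('wrist');d=viewer.grab_frame('top')
print(w['fovy'],w['cx'],w['cy'],np.round(w['hand_eye'],3))
for n in('bin_stamped','stopwatch'):
 for t in viewer.trace(d,n): print(n,round(t['score'],2),t['rect'],t['pixels'].sum())
c=d['pixels'][150:250,215:340][:,:,::-1]
cv2.imwrite('pics/v6.png',np.hstack([cv2.resize(c,(480,384),interpolation=cv2.INTER_CUBIC),cv2.resize(w['pixels'][:,96:416,::-1],(320,384))]))
```

```text
t 15.37 tcp [ 0.5036 -0.5061  0.2005] yaw 96.3 F [0.7 0.2 0.1] j [ 0.85  0.56 -0.23  1.44  0.13  1.16  0.71] turn -0.002
65.70646984690485 259.90759223545 195.32455702337765 [[ 0.001  0.959  0.285  0.072]
 [ 1.    -0.001 -0.001 -0.001]
 [-0.     0.285 -0.959 -0.168]
 [ 0.     0.     0.     1.   ]]
bin_stamped 0.93 [266.4, 153.5, 315.5, 198.8] 1471
stopwatch 0.71 [348.9, 183.3, 376.8, 214.6] 449
```

View pics/v6.png

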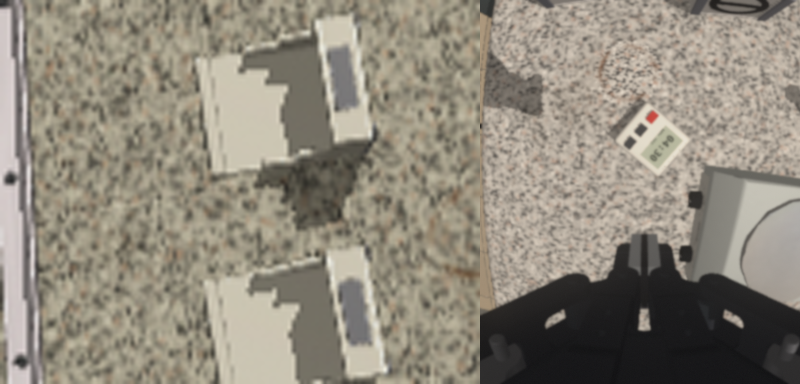

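The top view shows both bins on their backs, with the far rim's leading edge near crop (210,115). In the wrist view a black ring arc shows at the top right (740,5), on the far bin's underside. I'll check that numerically.

```bash
cat >> h.py <<'E'
def wproj(w,o,P):
    M=R.from_rotvec(o['orientation']).as_matrix(); t=M.T@(np.array(P)-o['tcp_pos'])
    c=np.linalg.inv(np.array(w['hand_eye']))@np.append(t,1); x,y,z=c[0],-c[1],-c[2]
    f=192/np.tan(np.radians(w['fovy'])/2); th=np.arctan2(np.hypot(x,y),z); k=f*th/np.hypot(x,y)
    return w['cx']+k*x,w['cy']+k*y
E
python3 - <<'E'
from h import *
o=get_obs();w=viewer.grab_frame('wrist');g=cv2.cvtColor(w['pixels'],cv2.COLOR_RGB2GRAY)
for n,H,dv in(('near',(.4041,-.3069),8),('far',(.5823,-.303),6.5)):
  d=np.radians(dv);p=np.array([-np.sin(d),np.cos(d),0]);q=np.array([p[1],-p[0],0]);H=np.array([*H,0])
  for z in (0,.005,.045): print(n,z,[np.round(wproj(w,o,H+b*q+[0,0,z])).tolist() for b in(-.05,0,.05)])
print(g[0:24:3,100:200:6]);print(g[0:24:3,290:410:6])
for m in('bin_stamped','bin_plain'):
  for t in viewer.trace(w,m): print(m,t['score'],t['rect'])
E
```

```text
near 0 [[160.0, 14.0], [198.0, 9.0], [238.0, 6.0]]
near 0.005 [[159.0, 13.0], [197.0, 8.0], [237.0, 5.0]]
near 0.045 [[148.0, 3.0], [190.0, -3.0], [235.0, -7.0]]
far 0 [[300.0, 20.0], [339.0, 23.0], [376.0, 27.0]]
far 0.005 [[301.0, 19.0], [340.0, 22.0], [377.0, 27.0]]
far 0.045 [[306.0, 8.0], [349.0, 12.0], [390.0, 19.0]]
[[ 63  54 125 163 175 113 125 102  87  69  85 118 117 118 118 118 119]
 [ 63  50 141 165 160 176 173 126  95  71  71 115 116 117 118 124 135]
 [ 61  50 140 167 187 182 165 165 124  99  69  93 130 146 163 172 169]
 [ 62  50 132 170 189 174 173 134 163 148  80  79 161 153 194 155 186]
 [ 61  50 151 156 190 167 128 169 187 168 173 160 185 155 177 147 152]
 [119  54 143 148 177 155 131 180 178 186 177 144 153 174 143 153 190]
 [153 100 173 180 158 161 165 181 145 188 141 146 145 183 150 153 182]
 [153 143 190 166 197 176 152 166 179 184 152 145 169 175 168 148 130]]
[[111  97 102 102  70  73 113  88  31  33  39  36  33  42 109 117 118 120
  186 208]
 [112 105 113 101  72  74  88  32  75 106 114 110 103  62  40 108 117 114
   92 134]
 [ 97  93  94  98  73  83  35  33  62  82 102 111 116 116  66  45 118 100
   73  80]
 [101  93 106  82  73 108  35  84  87  67  47  46  57  79  97  38 106  71
   76 100]
 [148 126  99  71  74 117  66  42 108 116 115 112  96  65  38  46  83  76
  106 148]
 [163 157  97  74  84 124 120  86  48  66  85  89  77  49  58  91  73  83
  157 156]
 [137 143 121 118 121 146 164 148 158 132 113  95  96 107 106  71  77 144
  145 137]
 [125 158 149 148 165 154 155 173 172 168 135 157 160 144  77  76 131 128
  138 128]]
bin_stamped 0.75 [306.4, 0.0, 407.8, 27.7]
bin_plain 0.91 [150.5, 0.0, 233.3, 12.0]
bin_plain 0.31 [305.5, 1.7, 413.1, 25.4]
```

Run:
```python
from h import *
d=viewer.grab_frame('top')
def seg(n,a,b,z):
  k=lambda c:atz(d,215+(c[0]-1.4)/3.84,150+(c[1]-1.4)/3.84,z)
  p,q=k(a),k(b); w=p-q
  print(n,p.round(4),q.round(4),'mid',((p+q)/2).round(4),'len',np.linalg.norm(w).round(4),'dev',np.degrees(np.arctan2(w[1],w[0])).round(2))
seg('rim',(197,58),(215,174),.008)
seg('heelside top',(353,14),(373,137),.09)
to([(.587,-.345,.2),(.587,-.345,.035)],94.7)
```

```text
rim [ 0.6201 -0.1658  0.008 ] [ 0.5223 -0.1788  0.008 ] mid [ 0.5712 -0.1723  0.008 ] len 0.0987 dev 7.55
heelside top [ 0.6353 -0.2883  0.09  ] [ 0.5369 -0.3007  0.09  ] mid [ 0.5861 -0.2945  0.09  ] len 0.0992 dev 7.17
t 15.77 tcp [ 0.5053 -0.5025  0.2015] yaw 96.6 F [-1.  -0.3  0.3] j [ 0.85  0.55 -0.23  1.44  0.13  1.16  0.71] turn 0.021
[0.735, 0.497, 0.008]
[0.735, 0.497, 0.833]
```

The far bin is stamped: its ring is clear in the image and the near bin's underside is uniform. Now I'll set the fingers half open behind it.

Call:
play_rows([
  [[0,0.2,0.2,0,0],[0,0.4,0.4,0,0],[0,0.6,0.519,0,0],[0,0.735,0.519,0,0],[0,0.735,0.519,0,0],[0,0.735,0.519,0,0],[0,0.735,0.519,0.2,0],[0,0.735,0.519,0.4,0],[0,0.735,0.519,0.6,0],[0,0.735,0.519,0.8,0],[0,0.735,0.519,0.83,0],[0,0.735,0.519,0.83,0]],
])

```text
clock: 16.77
tcp_pos: [0.5885, -0.3454, 0.0325]
orientation: [-2.088, -2.34, 0.003]
contact_force: [0.4, 0.3, 0.6]
grip_width: 0.043
gripper_force: 0.0
```

Run:
```python
from h import *
to([],94.7)
d=viewer.grab_frame('top')
for t in viewer.trace(d,'bin_stamped'): print(round(t['score'],2),t['rect'],t['pixels'].sum())
```

```text
t 16.77 tcp [ 0.5885 -0.3454  0.0325] yaw 96.5 F [0.4 0.3 0.6] j [ 0.61  0.69 -0.24  1.64  0.21  0.85  0.39] turn 0.02
0.89 [265.3, 152.6, 314.1, 196.9] 1490
```

Call:
play_rows([
  [[0,0.1,0,0,0],[0,0.16,0,0,0],[0,0.19,0,0,0],[0,0.22,0,0,0],[0,0.26,0,0,0],[0,0.3,0,0,0.005],[0,0.34,0,0,0.01],[0,0.38,0,0,0.015],[0,0.42,0,0,0.02],[0,0.46,0,0,0.025],[0,0.5,0,0,0.03],[0,0.54,0,0,0.035]],
])

```text
clock: 17.87
tcp_pos: [0.5786, -0.2374, 0.035]
orientation: [-2.155, -2.286, 0.0]
contact_force: [0.1, -4.4, 2.5]
grip_width: 0.0425
gripper_force: 2.2
```

Run:
```python
from h import *
to([],92.84)
d=viewer.grab_frame('top');s=viewer.grab_frame('scene')
for f in(d,s):
 for n in('bin_stamped','bin_plain','rail'):
  for t in viewer.trace(f,n)[:1]: print(n,round(t['score'],2),t['rect'],t['pixels'].sum())
```

```text
t 17.87 tcp [ 0.5786 -0.2374  0.035 ] yaw 93.4 F [ 0.1 -4.4  2.5] j [ 0.47  0.61 -0.24  1.79  0.2   0.77  0.18] turn 0.006
bin_stamped 0.95 [243.3, 159.5, 277.2, 197.9] 954
rail 0.88 [212.7, 140.7, 228.0, 251.7] 903
bin_stamped 0.66 [202.5, 175.7, 253.6, 223.5] 1588
bin_plain 0.89 [259.8, 186.7, 313.3, 237.9] 1804
rail 0.56 [159.6, 201.7, 249.1, 262.9] 1388
```

Call:
play_rows([
  [[0,0.04,0,0,0.006],[0,0.08,0,0,0.006],[0,0.12,0,0,0.006],[0,0.16,0,0,0.006],[0,0.2,0,0,0.006],[0,0.23,0,0,0.006],[0,0.26,0,0,0.006],[0,0.28,0,0,0.006],[0,0.29,0,0,0.006]],
])

```text
clock: 19.02
tcp_pos: [0.5755, -0.1794, 0.0352]
orientation: [-2.164, -2.277, -0.0]
contact_force: [-0.0, -2.0, -0.6]
grip_width: 0.0426
gripper_force: 0.9
```

```bash
cat > edge.py <<'E'
from h import *
def run():
  to([],92.84)
  d=viewer.grab_frame('top')
  t=viewer.trace(d,'bin_stamped')[0]; print(t['score'],t['rect'])
  m=t['pixels']
  pts=np.array([(np.where(m[v])[0].min(),v) for v in range(int(t['rect'][1])+4,int(t['rect'][3])-4) if m[v].any()])
  W=np.array([atz(d,u-.5,v,.005) for u,v in pts]); gap=-.0287+.0496*(W[:,0]-.5209)-W[:,1]
  print('gap mm',(1000*gap).round(1))
run()
E
python3 edge.py
```

```text
t 19.02 tcp [ 0.5755 -0.1794  0.0352] yaw 92.9 F [-0.  -2.  -0.6] j [ 0.38  0.58 -0.24  1.85  0.2   0.74  0.08] turn 0.001
0.9 [226.2, 162.4, 257.2, 198.1]
gap mm [31.7 18.7 15.3 15.2 15.  14.8 14.6 14.4 14.3 14.1 13.9 13.7 13.5 13.4
 16.4 16.2 16.  15.8 15.6 15.5 15.3 15.1 14.9 14.7 14.6 14.4 14.2 14. ]
```

Call:
play_rows([
  [[0,0.015,0,0,0],[0,0.025,0,0,0],[0,0.035,0,0,0],[0,0.045,0,0,0],[0,0.05,0,0,0],[0,0.055,0,0,0],[0,0.06,0,0,0]],
])

```text
clock: 19.7
tcp_pos: [0.5749, -0.1685, 0.0352]
orientation: [2.165, 2.276, -0.0]
contact_force: [0.7, -2.9, 1.1]
grip_width: 0.0428
gripper_force: 1.5
```

Call:
play_rows([
  [[0,0.005,0,0,0],[0,0.01,0,0,0]],
])

```text
clock: 19.87
tcp_pos: [0.5748, -0.1665, 0.0352]
orientation: [2.165, 2.276, 0.0]
contact_force: [0.4, -4.4, 0.8]
grip_width: 0.0426
gripper_force: 1.6
```

```bash
python3 edge.py
```

```text
t 19.87 tcp [ 0.5748 -0.1665  0.0352] yaw 92.9 F [ 0.4 -4.4  0.8] j [ 0.36  0.57 -0.25  1.86  0.2   0.73  0.06] turn 0.0
0.67 [222.2, 161.6, 252.1, 197.7]
gap mm [44.7 31.7  5.9  2.6  2.4  2.2  2.   1.9  1.7  1.5  1.3  1.2  1.   0.8
  0.6  3.6  3.5  3.3  3.1  2.9  5.9  5.8  5.6  5.4  5.2  1.9  1.7  1.5]
```

Close; creeping forward until the force rises.

Call:
play_rows([
  [[0,0.005,0,0,0],[0,0.01,0,0,0],[0,0.01,0,0,0]],
])

```text
clock: 20.22
tcp_pos: [0.5747, -0.1645, 0.0352]
orientation: [2.165, 2.276, -0.0]
contact_force: [-1.1, -2.7, 1.8]
grip_width: 0.0424
gripper_force: 1.8
```

Call:
play_rows([
  [[0,0.005,0,0,0],[0,0.01,0,0,0],[0,0.01,0,0,0]],
])

```text
clock: 20.47
tcp_pos: [0.5745, -0.1644, 0.0352]
orientation: [2.166, 2.273, -0.002]
contact_force: [0.6, -7.4, 0.4]
grip_width: 0.043
gripper_force: 3.8
```

Call:
play_rows([
  [[0,0.008,0,0,0],[0,0.015,0,0,0],[0,0.015,0,0,0]],
])

```text
clock: 20.72
tcp_pos: [0.5745, -0.1642, 0.0358]
orientation: [2.165, 2.27, -0.005]
contact_force: [0.2, -12.1, 3.5]
grip_width: 0.0427
gripper_force: 6.5
```

```bash
python3 edge.py
```

```text
t 20.72 tcp [ 0.5745 -0.1642  0.0358] yaw 92.7 F [  0.2 -12.1   3.5] j [ 0.35  0.57 -0.24  1.86  0.2   0.73  0.05] turn -0.002
0.73 [224.1, 161.4, 250.6, 197.5]
gap mm [41.5 28.5  5.9  2.6 -0.8 -1.  -1.2 -1.3 -1.5  1.5  1.3  1.2  1.   0.8
  0.6  0.5  0.3  0.1 -0.1 -0.3 -0.4 -0.6 -0.8 -0.9 -1.1 -1.3 -1.5 -1.6]
```

Firm contact with the rail. I'll back off, close the fingers and press once at the centre so the edge squares itself.

Call:
play_rows([
  [[0,-0.05,0,0,0],[0,-0.1,0,0,0],[1,-0.1,0.01,0,0],[1,-0.1,0.01,0,0],[1,-0.1,0.01,0,0],[1,-0.1,0.01,0,0],[1,-0.06,0.01,0,0],[1,-0.035,0.01,0,0],[1,-0.02,0.01,0,0],[1,-0.01,0.01,0,0],[1,-0.005,0.01,0,0],[1,0,0.01,0,0]],
])

```text
clock: 21.82
tcp_pos: [0.5766, -0.1639, 0.036]
orientation: [2.165, 2.27, -0.005]
contact_force: [-0.4, -13.4, 3.2]
grip_width: -0.0001
gripper_force: 6.8
```

```bash
python3 edge.py
```

```text
t 21.82 tcp [ 0.5766 -0.1639  0.036 ] yaw 92.7 F [ -0.4 -13.4   3.2] j [ 0.35  0.57 -0.24  1.86  0.2   0.73  0.05] turn -0.001
0.72 [220.0, 161.7, 246.2, 199.0]
gap mm [44.7 34.9  5.9  2.6 -0.8 -1.  -1.2 -1.3 -1.5 -1.7  1.3  1.2  1.   0.8
  0.6  0.5  0.3  0.1 -0.1 -0.3 -0.4 -0.6 -0.8 -0.9 -1.1 -1.3 -1.5  1.5
  1.3  1.2]
```

Good: it's pressed square. Now retreat, raise clear and look.

Call:
play_rows([
  [[1,-0.02,0,0,0],[1,-0.1,0,0,0],[1,-0.25,0,0,0],[1,-0.35,0,-0.05,0],[1,-0.4,0,-0.25,0],[1,-0.5,0,-0.45,0],[1,-0.7,0,-0.65,0],[1,-0.9,0,-0.85,0],[1,-1,0,-0.85,0],[1,-1,0,-0.85,0],[1,-1,0,-0.85,0]],
])

```text
clock: 22.83
tcp_pos: [0.5864, -0.3627, 0.207]
orientation: [2.168, 2.268, -0.0]
contact_force: [-0.5, -0.3, -0.2]
grip_width: 0.0002
gripper_force: 0.0
```

```bash
python3 edge.py
python3 - <<'E'
from h import *
d=viewer.grab_frame('top');s=viewer.grab_frame('scene')
c=d['pixels'][138:256,205:335][:,:,::-1];e=s['pixels'][150:280,150:330][:,:,::-1]
cv2.imwrite('pics/v7.png',np.hstack([cv2.resize(c,(400,363),interpolation=cv2.INTER_CUBIC),cv2.resize(e,(400,363),interpolation=cv2.INTER_CUBIC)]))
E
```

```text
t 22.83 tcp [ 0.5864 -0.3627  0.207 ] yaw 92.6 F [-0.5 -0.3 -0.2] j [ 0.62  0.51 -0.24  1.5   0.13  1.14  0.41] turn -0.003
0.56 [221.8, 160.2, 266.9, 200.7]
gap mm [57.7 44.7 34.9  2.7 -0.6 -0.8 -1.  -1.2 -1.3 -1.5 -1.7 -1.9  1.2  1.
  0.8  0.6  0.5  0.3  0.1 -0.1 -0.3 -0.4 -0.6 -0.8 -0.9 -1.1 -1.3 -1.5
 -1.6  1.3  1.2  1. ]
```

View pics/v7.png

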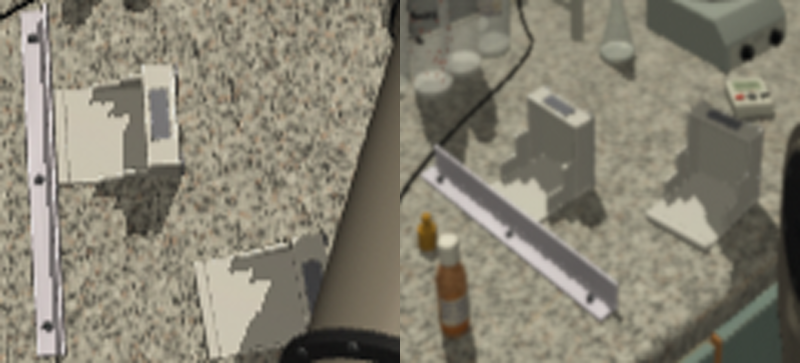

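The stamped bin's leading edge lies flush along the rail (top view, column ~57, rows 90–183). The plain bin lies where it was tipped, and the bottle, weight and stopwatch are untouched.

```bash
python3 -c "
from h import *
print(r.hand_in())"
```

```text
the job is handed in; nothing more can be done
None
```

The job is handed in: both bins were tipped onto their backs, nearer first, and the stamped one (the farther) was pushed flush against the rail; on my first try at the nearer bin the fingertips slipped over its rim, leaving it standing where it was.

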